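Refit the dough roller's lock pin and pull-test it

TASK

Take the lock pin with the square red knob out of the wooden block and push it, firmly but without ramming it (never over 40 N), down into the brass socket of the dough roller until it snaps fully home. Then prove that it holds: pull it straight up by its knob with a steadily rising force to about 15 N, hold that for about a second and never pull harder than 20 N. Ease off, set the pin back down fully home and let go, leaving everything else where it was.

Things in the scene. Friction and masses are not known exactly. Their poses are not given: they have to be found in the camera images.
- lock_pin: lock pin, 94 mm long, 56 to 112 g, upright. Origin at the centre of its nose (lowest point), z up the pin. Nose cone 6 mm wide at 0 mm to a 14 mm flat-backed bulb at 7 to 11 mm, then a 9 mm neck; 16 mm round steel shaft from 30 to 50 mm; 30 mm round flange 50 to 54 mm; square red knob from 54 to 94 mm. It fits the socket at any yaw
- pin_knob (a point): centre of the square red knob (24 x 24 x 40 mm, its sides along the pin's x and y), 74 mm above the nose
- pin_shoulder (a point): point on the lock pin's axis at the underside of its flange, 50 mm above the nose; when home it lies on the socket mouth
- socket_mouth (a point): centre of the top face of the brass socket, 75 mm above the table on the tongue at the roller's front (robot side); z up. Socket 36 x 36 mm with a 17.6 mm square hole, chamfered 3 mm, through an 18 mm top plate, open below. The grey lug around it, 54 x 54 mm, has its rim 9 mm lower
- socket_jaws (a point): point on the hole's axis, 31 mm below the mouth, near two hidden sprung jaws, whose own height is set anew each time. The bulb pushes them aside with about 8 to 15 N, first met 15 to 20 mm before home; they snap in behind it 2 to 7 mm before home; then the flange stops hard on the mouth. So a snapped-in pin has 2 to 7 mm of free play upwards
- socket (a joint): upward movement of the socket in its lug, metres; 0 = down on its stop. A stiff preloaded spring holds it down: once the free play is used up, a pull on the pin lifts it only above about 5 N, then 1 mm for each further 8 N (about 1.2 mm at 15 N, 1.9 mm at 20 N), and a green band shows above the lug's rim
- roller: white dough roller fixed to the table, base 180 x 240 mm, 130 mm high; origin under the centre of its base, its front (-x) bears the tongue with the socket, 135 mm from the origin; crank on its -y side
- block: wooden block, 56 x 210 x 58 mm high, fixed; origin under its centre. Three 18.4 mm square holes in a row along its y, 70 mm apart; in each a pin hangs by its flange on the block's top, its nose 8 mm above the table, so it must be lifted 51 mm straight up to clear
- pin_black: another machine's pin, same size, round black knob 26 mm across: leave alone
- pin_white: another machine's pin, same size, round white knob 26 mm across: leave alone
- bowl: steel bowl, 140 mm wide, 75 mm high: leave alone; origin under its centre
- cutter: steel ring cutter, 72 mm wide, 40 mm high: leave alone; origin under its centre
- sugar_jar: white jar, 72 mm wide, 90 mm high: leave alone; origin under its centre
- brush: pastry brush lying flat: leave alone
- spatula: spatula lying flat: leave alone

How it is judged:
By the outcome, as a careful person would: the job done as asked, in the order asked, and still so for the second after the job is handed in, with the robot touching nothing.
It also fails if it takes over 72 s, if anything falls off the work surface, if the arm or the gripper's body presses on something with over 40 N, if the wrist force passes 120 N, or if a joint passes its speed limit or range.

ROBOT

A 6-joint arm with a two-finger parallel gripper is mounted at the origin on the work surface. World frame = base frame: x ahead of the robot, y to its left, z up, the work surface at z = 0. Lengths are in m, angles in rad, forces in N, time in s.
With the tool pointing down it reaches from about 0.275 to 0.75 m from the base axis. Payload 10.2 kg.
Tool frame: the origin (TCP) lies at the very end of the fingers, on their centre line; the grasp point (between the pads) lies 19 mm behind it; z points along the fingers, y is the line along which they close (so a half turn about z gives the same grasp; the last joint's range is limited). The gripper opens to 85 mm and grips with 20 to 120 N. Pads are 22 mm wide; open, the fingers measure 114 mm over their backs; the gripper's body (76 mm by 85 mm) begins 54 mm behind the grasp point. The pads swing forward as they close: fully open they stand 13 mm farther back than shut.
Start: joints at [-0.223, 0.313, 1.498, -0, 1.331, -0.223], TCP at [0.525, -0, 0.231] pointing down, gripper open.
Joint ranges: [-2.94, 2.94], [-0.97, 2.17], [0.19, 2.56], [-1.23, 4.37], [0.02, 3.11], [-2.88, 2.88]. Speed limits (rad/s): [2.39, 2.39, 3.01, 3.14, 3.14, 3.14].

INTERFACE

Orientations are given as a unit quaternion [w, x, y, z].
In Python, from workcell import robot gives the robot as it stands.
- The arm moves only by the tool drive_tool, never from a script. Its argument "commands" is a list of rows, each an object of numbers: "dx", "dy", "dz": the shift along the tool's x, y, z in cm; "rx", "ry", "rz": the turn, a rotation vector about the tool's x, y, z in rad; "fingers": the closure in counts, from 0 (fully open) to 255 (shut). A call has 1 to 8 rows; each row shifts and turns the commanded pose from where the row before left it, along the tool's axes as they then stand; what a row does not reach is not made up. A row lasts 1/12 s, in which the tool goes at most 41.7 mm and 7.16 degrees, less where a joint would pass 70% of its speed; a pose out of reach is approached as far as the arm can. A call is refused whole if a number of a shift passes 4.17 or a number of a turn 0.125, either way. A call with a gripper value outside its range is refused whole. The fingers move at their own pace and stop on an object; "newtons" is the grip in N (left out, the last holds). Time passes only in rows, so rows that do not move let the fingers close. It gives the time, the measured TCP pose, the force, the opening and the grip force at its end, in the units of the state.
- robot.get_obs(): the state, without advancing time (a new reading comes with each control period).
- robot.camera(name): name is "scene" or "side" or "wrist"; returns a dict with "image" (400x640x3 uint8, red, green, blue), "fx", "fy", "cx", "cy" (pixels), "R" (3x3) and "t" (3): a world point X has camera coordinates R X + t. Camera axes: x right, y down, z forward; pixel columns grow to the right and rows downward; lengths in m; the calibration is good to about 2 mm. The wrist camera is an equidistant fisheye: a pixel r from the principal point sees the ray r / f radians off the axis. A picture is of the moment at which its call begins. There is no depth.
- robot.job_done(): hands the job in; it is judged then, once.
The state is a dict: "time_s": time; "joint_pos": joint angles; "joint_velocities": joint speeds; "tau": joint torques, N m; "ee_pos": TCP position; "orientation": TCP orientation; "force": force on the tool from outside, world axes, zero at the start; "torque": the same for the moment, N m; "gripper_width": finger opening in m; "grip_force": force on a finger pad.
Only numpy, scipy, OpenCV 4.12 (cv2) and the standard library are available. Lean on these libraries where they do the work, as an engineer would, in place of code of your own. Each camera call takes 0.05 s, during which the arm holds its last target. There are 200 camera calls.

## Working session

There is one attempt and no reset: what is moved stays moved. The work goes in short steps, Python scripts to look and compute and a tool call to move; the robot and the scene stay as the last step left them, time stands still between calls to the robot, and variables do not carry over. Pictures are saved under pics/ and viewed, at most 10 in all, crops included, and the job is handed in when it is done.

Besides the shell and the picture viewer there is one more tool, called after "Call:" as name(argument=value, ...) on one line, values as JSON. drive_tool: Moves the arm, as the interface text tells. Its arguments: {"type":"object","properties":{"commands":{"type":"array"},"newtons":{"type":"number"}},"required":["commands"]}

```bash
mkdir -p pics
cat > h.py <<'E'
import numpy as np, cv2
from workcell import robot
def shot(n,fn):
    c=robot.camera(n); cv2.imwrite('pics/'+fn+'.png',c['image'][:,:,::-1])
    np.savez('pics/'+fn+'.npz',**{k:np.array(v) for k,v in c.items()}); return c
def ray(fn,u,v,wrist=False):
    c=np.load('pics/'+fn+'.npz'); x=(u-c['cx'])/c['fx']; y=(v-c['cy'])/c['fy']
    if wrist:
        r=np.hypot(x,y); d=np.array([x/r*np.sin(r),y/r*np.sin(r),np.cos(r)]) if r>0 else np.array([0,0,1.])
    else: d=np.array([x,y,1.])
    R=c['R']; d=R.T@d; return -R.T@c['t'], d/np.linalg.norm(d)
def atz(fn,u,v,z,wrist=False):
    o,d=ray(fn,u,v,wrist); return o+d*(z-o[2])/d[2]
def tri(*rs):
    A=sum(np.eye(3)-np.outer(d,d) for o,d in rs); b=sum((np.eye(3)-np.outer(d,d))@o for o,d in rs)
    return np.linalg.solve(A,b)
E
python3 - <<'E'
from h import *
for n in ['scene','side','wrist']:
    c=shot(n,n+'0'); print(n,c['fx'],c['cx'],c['cy'],-np.array(c['R']).T@c['t'])
a=[cv2.imread(f'pics/{n}0.png') for n in ['scene','side','wrist']]
print(robot.get_obs())
E
```

```text
scene 426.94855515396256 328.03418867468264 201.91999443157965 [ 1.03621923 -0.00990191  0.90854046]
side 422.9946173779935 327.0410485445571 201.7070256527164 [-0.2206328  -0.85945506  0.73505271]
wrist 309.70691628693146 319.9250906152943 196.80749116858274 [0.52416239 0.06824714 0.37342029]
{'time_s': 0.15, 'joint_pos': array([-2.23408282e-01,  3.13322744e-01,  1.49821644e+00,  1.78960722e-05,
        1.33096752e+00, -2.23404107e-01]), 'joint_velocities': array([-0.00034917, -0.0026445 , -0.00357396,  0.00087442, -0.00064558,
       -0.00151128]), 'tau': array([ 1.79854873e-03, -4.12368500e+01, -2.59796566e+01, -1.57318855e-04,
        3.17765021e-03, -3.62555340e-05]), 'ee_pos': array([5.24831918e-01, 2.62258558e-05, 2.30883246e-01]), 'orientation': array([-3.91364058e-04,  7.07109689e-01,  7.07103726e-01, -2.36182257e-04]), 'force': array([-0.4514006 ,  0.30975055, -0.03460222]), 'torque': array([-0.01709925, -0.01941763, -0.02989863]), 'grip_force': 0.0, 'gripper_width': 0.08560391636517008}
```

View pics/scene0.png

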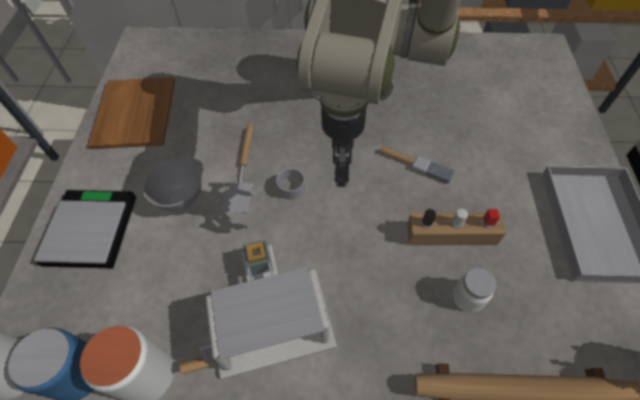

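View pics/side0.png

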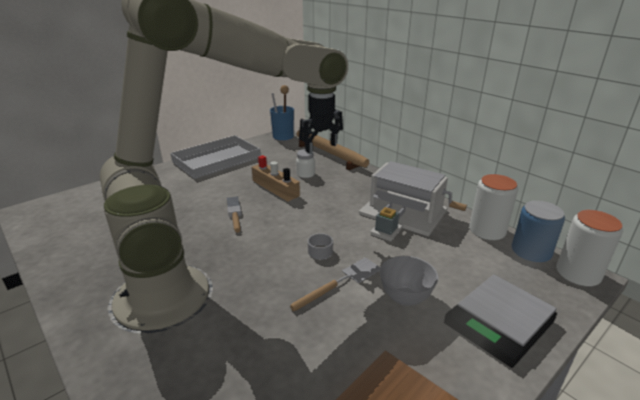

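View pics/wrist0.png

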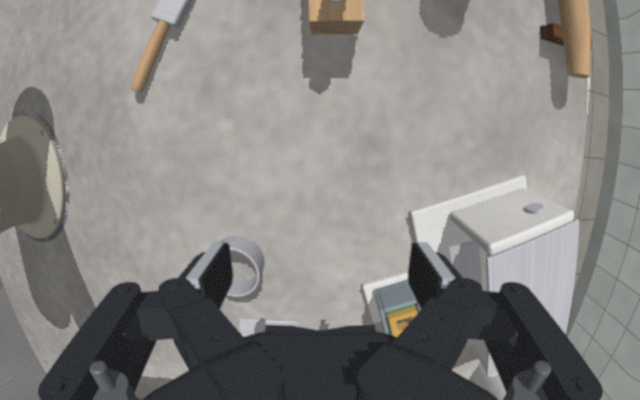

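Scene: red knob (492,214), white (460,217), black (429,216), socket hole (257,251). Side: red (263,160), black (287,174), socket (388,212). The wrist view shows the block's end at the top and the socket at (400,322).

Run:
```python
from h import *
for n,a,b in [('red',(492,214),(263,160)),('white',(460,217),(275,168)),('black',(429,216),(287,174)),('sock',(257,251),(388,212))]:
    print(n,tri(ray('scene0',*a),ray('side0',*b)).round(4))
for n,a,z in [('red',(492,214),.085),('black',(429,216),.085),('sock',(257,251),.075)]: print(n,atz('scene0',*a,z).round(4),)
print('sockside',atz('side0',388,212,.075).round(4), 'wrist',atz('wrist0',400,322,.075,True).round(4))
a=cv2.imread('pics/scene0.png'); 
p=cv2.resize(a[190:260,395:515],None,fx=5,fy=5,interpolation=3)[:, :600]; q=cv2.resize(a[230:300,200:320],None,fx=5,fy=5,interpolation=3)
cv2.imwrite('pics/crop1.png',np.vstack([p[:290],q[:310]]))
```

```text
red [0.534  0.3379 0.0911]
white [0.5379 0.2691 0.0825]
black [0.5385 0.1992 0.0849]
sock [ 0.6288 -0.1792  0.0716]
red [0.527  0.3439 0.085 ]
black [0.5362 0.2015 0.085 ]
sock [ 0.629  -0.1766  0.075 ]
sockside [ 0.6255 -0.1849  0.075 ] wrist [ 0.6228 -0.1729  0.075 ]
```

View pics/crop1.png

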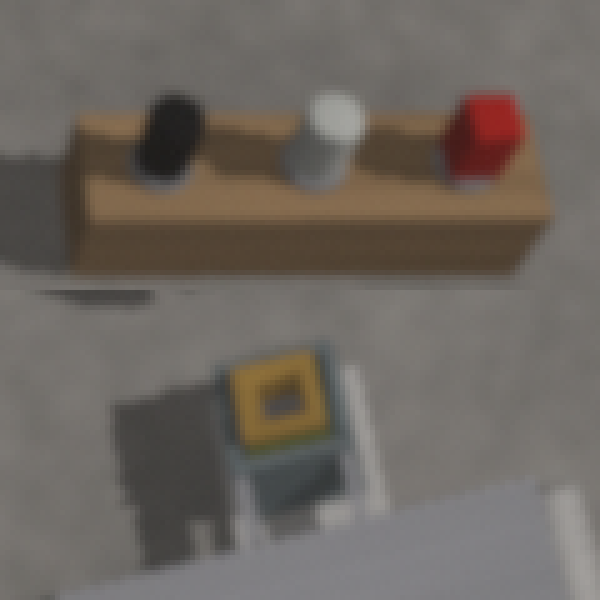

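The crop shows the red knob square to the block, its top at about (493,212), and the socket turned by about 10°. I'll move so the wrist camera is over the red knob.

Call:
drive_tool(commands=[{"dx":2},{"dx":3.5},{"dx":4},{"dx":4},{"dx":4},{"dx":4},{"dx":3.5},{"dx":2}], newtons=60)

```text
validation failed for argument at $.co...
```

Run:
```python
from h import *
c=shot('wrist','w1'); print(robot.get_obs()['ee_pos'])
for n,p in [('red',(.532,.340,.102)),('white',(.538,.2691,.102))]:
    X=np.array(c['R'])@p+c['t']; th=np.arctan2(np.hypot(*X[:2]),X[2]); print(n,X[:2]/np.hypot(*X[:2])*th*c['fx']+[c['cx'],c['cy']])
a=c['image'].astype(int); m=((a[...,0]>110)&(a[...,1]<60)&(a[...,2]<60)).astype(np.uint8)
k,l,s,ce=cv2.connectedComponentsWithStats(m); print(s[1:],ce[1:])
cs,_=cv2.findContours(m,0,2); print(cv2.minAreaRect(max(cs,key=len)))
```

```text
[5.24857988e-01 7.17279202e-06 2.30971766e-01]
red [ 328.26792834 -129.24142913]
white [335.13184004 -82.98310785]
[] []Traceback (most recent call last):
  File "<stdin>", line 7, in <module>
ValueError: max() iterable argument is empty
```

View pics/w1.png

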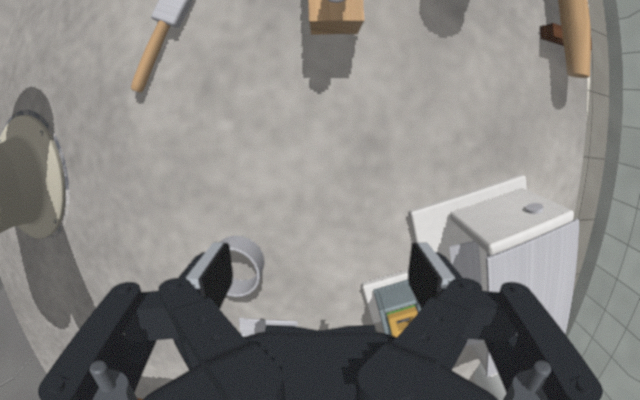

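The move was refused, so the picture is unchanged from the first. I'll try again with every field filled in.

Call:
drive_tool(commands=[{"dx":2.0,"dy":0.0,"dz":0.0,"rx":0.0,"ry":0.0,"rz":0.0,"fingers":0}], newtons=60)

```text
time_s: 0.28
ee_pos: [0.5251, 0.0181, 0.231]
orientation: [0.0, 0.708, 0.706, -0.0]
force: [-0.1, 0.6, 0.0]
gripper_width: 0.0857
grip_force: 0.0
```

Call:
drive_tool(commands=[{"dx":3.5,"dy":0,"dz":0,"rx":0,"ry":0,"rz":0,"fingers":0},{"dx":4,"dy":0,"dz":0,"rx":0,"ry":0,"rz":0,"fingers":0},{"dx":4,"dy":0,"dz":0,"rx":0,"ry":0,"rz":0,"fingers":0},{"dx":4,"dy":0,"dz":0,"rx":0,"ry":0,"rz":0,"fingers":0},{"dx":4,"dy":0,"dz":0,"rx":0,"ry":0,"rz":0,"fingers":0},{"dx":3.5,"dy":0,"dz":0,"rx":0,"ry":0,"rz":0,"fingers":0},{"dx":2,"dy":0,"dz":0,"rx":0,"ry":0,"rz":0,"fingers":0},{"dx":0,"dy":0,"dz":0,"rx":0,"ry":0,"rz":0,"fingers":0}], newtons=60)

```text
time_s: 0.95
ee_pos: [0.5241, 0.2736, 0.2307]
orientation: [-0.001, 0.706, 0.709, -0.0]
force: [0.1, 0.3, -0.3]
gripper_width: 0.0852
grip_force: 0.0
```

Run:
```python
from h import *
c=shot('wrist','w2'); print(robot.get_obs()['ee_pos'])
a=c['image'].astype(int); m=((a[...,0]>110)&(a[...,1]<60)&(a[...,2]<60)).astype(np.uint8)
k,l,s,ce=cv2.connectedComponentsWithStats(m); print(s[1:],ce[1:])
```

```text
[0.52446065 0.27159766 0.23076024]
[[322 105   4  16  25]
 [335 107   1   1   1]
 [344 109   1   1   1]
 [326 111   1   1   1]
 [326 114   2   2   2]
 [344 114   1   1   1]
 [331 117   1   1   1]
 [328 119   1   1   1]
 [338 118   2   2   2]
 [341 118   5   3   6]
 [322 122  25   6  85]
 [329 123   1   1   1]] [[322.52       114.36      ]
 [335.         107.        ]
 [344.         109.        ]
 [326.         111.        ]
 [326.5        114.5       ]
 [344.         114.        ]
 [331.         117.        ]
 [328.         119.        ]
 [338.5        118.5       ]
 [343.33333333 119.33333333]
 [333.49411765 124.41176471]
 [329.         123.        ]]
```

View pics/w2.png

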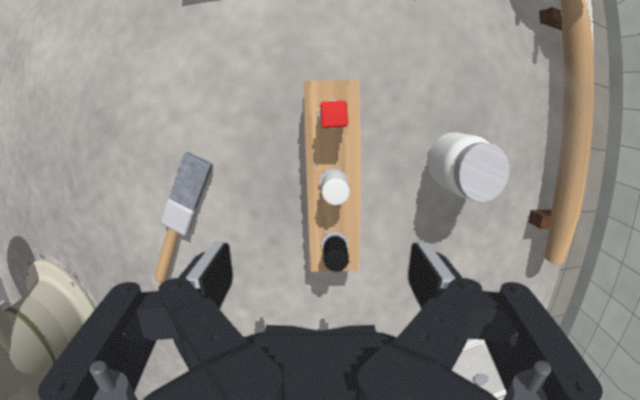

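The wrist view shows the red knob's top at about (334,114), its sides along the block and nearly along the image axes. White is at (335,187) and black at (335,250).

Run:
```python
from h import *
c=np.load('pics/w2.npz'); h=cv2.cvtColor(c['image'],cv2.COLOR_RGB2HSV)
sub=c['image'][95:135,310:360].astype(int); print(sub[18,15,:],sub[30,15,:],sub[28,24])
m=((sub[...,0]>150)&(sub[...,1]<90)).astype(np.uint8); ys,xs=np.nonzero(m); print(m.sum(),xs.min()+310,xs.max()+310,ys.min()+95,ys.max()+95)
cs,_=cv2.findContours(m,0,2); r=cv2.boxPoints(cv2.minAreaRect(max(cs,key=cv2.contourArea)))+[310,95]; print(r)
P=np.array([atz('w2',*q,.102,True) for q in r]); print(P.round(4),P.mean(0)); 
for i in range(4): d=P[(i+1)%4]-P[i]; print(np.linalg.norm(d).round(4),np.degrees(np.arctan2(d[1],d[0])).round(1))
print('white',atz('w2',335,187,.102,True))
```

```text
[225  65  62] [203  53  50] [220  66  61]
642 321 347 101 126
[[321. 101.]
 [347. 101.]
 [347. 126.]
 [321. 126.]]
[[0.5238 0.3534 0.102 ]
 [0.5463 0.3537 0.102 ]
 [0.5466 0.3317 0.102 ]
 [0.524  0.3315 0.102 ]] [0.53519284 0.34256771 0.102     ]
0.0225 0.9
0.022 -89.2
0.0227 -179.3
0.0219 90.4
white [0.53694814 0.27689149 0.102     ]
```

Call:
drive_tool(commands=[{"dx":2.5,"dy":0.4,"dz":0,"rx":0,"ry":0,"rz":0,"fingers":40},{"dx":2.5,"dy":0.4,"dz":2,"rx":0,"ry":0,"rz":0,"fingers":40},{"dx":2,"dy":0.25,"dz":3,"rx":0,"ry":0,"rz":0,"fingers":40},{"dx":0,"dy":0,"dz":3,"rx":0,"ry":0,"rz":0,"fingers":40},{"dx":0,"dy":0,"dz":1,"rx":0,"ry":0,"rz":0,"fingers":40},{"dx":0,"dy":0,"dz":0,"rx":0,"ry":0,"rz":0,"fingers":40},{"dx":0,"dy":0,"dz":0,"rx":0,"ry":0,"rz":0,"fingers":40}], newtons=60)

```text
time_s: 1.58
ee_pos: [0.5362, 0.339, 0.1425]
orientation: [0.0, 0.708, 0.707, 0.0]
force: [1.0, -0.0, 0.5]
gripper_width: 0.0719
grip_force: 0.0
```

Run:
```python
from h import *
c=shot('wrist','w3'); o=robot.get_obs(); print(o['ee_pos'],o['orientation'],o['gripper_width'])
a=c['image'].astype(int); m=((a[...,0]>130)&(a[...,1]<90)&(a[...,2]<90)).astype(np.uint8)
k,l,s,ce=cv2.connectedComponentsWithStats(m); i=1+s[1:,4].argmax(); print(s[i],ce[i]); b=s[i]
for q in [(b[0],b[1]),(b[0]+b[2],b[1])]: print(atz('w3',*q,.102,True))
cv2.imwrite('pics/w3c.png',cv2.resize(c['image'][150:400,200:440,::-1],None,fx=2,fy=2))
```

```text
[0.53657672 0.33932982 0.14345481] [6.34598328e-04 7.07529609e-01 7.06682210e-01 1.30509279e-03] 0.07204154867785527
[ 300  188   39   50 1673] [318.75134489 212.68141064]
[0.5234239  0.36271119 0.102     ]
[0.54718313 0.36271473 0.102     ]
```

View pics/w3c.png

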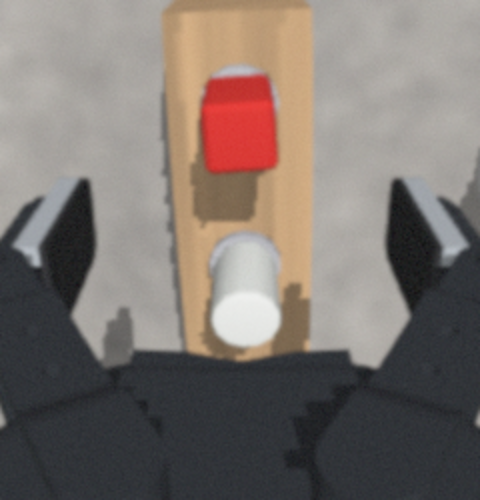

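The crop shows the knob's top face as crop corners (202,105), (272,103), (278,166), (210,172), centred at about (240,137), which is image (320,218.5).

Run:
```python
from h import *
P=np.array([atz('w3',200+x/2,150+y/2,.102,True) for x,y in [(202,105),(272,103),(278,166),(210,172)]]); print(P.round(4),P.mean(0))
print('white',atz('w3',200+246/2,150+320/2,.102,True), 'black/blockhole', atz('w3',200+240/2,150+80/2,.062,True))
```

```text
[[0.5239 0.3535 0.102 ]
 [0.5455 0.3542 0.102 ]
 [0.5477 0.3332 0.102 ]
 [0.526  0.3312 0.102 ]] [0.53578132 0.3430225  0.102     ]
white [0.53780065 0.27301297 0.102     ] black/blockhole [0.53565506 0.35144263 0.062     ]
```

Call:
drive_tool(commands=[{"dx":0.35,"dy":-0.1,"dz":1.5,"rx":0,"ry":0,"rz":0,"fingers":40},{"dx":0,"dy":0,"dz":2.5,"rx":0,"ry":0,"rz":0,"fingers":40},{"dx":0,"dy":0,"dz":2,"rx":0,"ry":0,"rz":0,"fingers":40},{"dx":0,"dy":0,"dz":1,"rx":0,"ry":0,"rz":0,"fingers":40},{"dx":0,"dy":0,"dz":0.3,"rx":0,"ry":0,"rz":0,"fingers":40},{"dx":0,"dy":0,"dz":0,"rx":0,"ry":0,"rz":0,"fingers":40},{"dx":0,"dy":0,"dz":0,"rx":0,"ry":0,"rz":0,"fingers":40}], newtons=60)

```text
time_s: 2.22
ee_pos: [0.5354, 0.3436, 0.0702]
orientation: [0.001, 0.707, 0.707, 0.001]
force: [0.6, 0.3, 0.6]
gripper_width: 0.072
grip_force: 0.0
```

Call:
drive_tool(commands=[{"dx":0,"dy":0,"dz":0,"rx":0,"ry":0,"rz":0,"fingers":120},{"dx":0,"dy":0,"dz":0,"rx":0,"ry":0,"rz":0,"fingers":140},{"dx":0,"dy":0,"dz":0,"rx":0,"ry":0,"rz":0,"fingers":160},{"dx":0,"dy":0,"dz":0,"rx":0,"ry":0,"rz":0,"fingers":200},{"dx":0,"dy":0,"dz":0,"rx":0,"ry":0,"rz":0,"fingers":255},{"dx":0,"dy":0,"dz":0,"rx":0,"ry":0,"rz":0,"fingers":255},{"dx":0,"dy":0,"dz":0,"rx":0,"ry":0,"rz":0,"fingers":255}], newtons=60)

```text
time_s: 2.8
ee_pos: [0.5348, 0.3436, 0.0689]
orientation: [0.0, 0.707, 0.707, 0.001]
force: [-0.5, 0.2, 5.7]
gripper_width: 0.0229
grip_force: 59.0
```

Call:
drive_tool(commands=[{"dx":0,"dy":0,"dz":-0.5,"rx":0,"ry":0,"rz":0,"fingers":255},{"dx":0,"dy":0,"dz":-1.5,"rx":0,"ry":0,"rz":0,"fingers":255},{"dx":0,"dy":0,"dz":-2,"rx":0,"ry":0,"rz":0,"fingers":255},{"dx":0,"dy":0,"dz":-2.5,"rx":0,"ry":0,"rz":0,"fingers":255},{"dx":0,"dy":0,"dz":-3,"rx":0,"ry":0,"rz":0,"fingers":255},{"dx":0,"dy":0,"dz":-3,"rx":0,"ry":0,"rz":0,"fingers":255},{"dx":0,"dy":0,"dz":-1.5,"rx":0,"ry":0,"rz":0,"fingers":255},{"dx":0,"dy":0,"dz":0,"rx":0,"ry":0,"rz":0,"fingers":255}], newtons=60)

```text
time_s: 3.47
ee_pos: [0.5355, 0.344, 0.2123]
orientation: [0.001, 0.707, 0.707, 0.003]
force: [0.3, -1.0, -0.5]
gripper_width: 0.0231
grip_force: 60.0
```

Run:
```python
from h import *
o=robot.get_obs(); print({k:np.round(o[k],4) for k in ['time_s','ee_pos','orientation','force','gripper_width','grip_force']})
```

```text
{'time_s': np.float64(3.4667), 'ee_pos': array([0.5355, 0.344 , 0.2123]), 'orientation': array([0.0012, 0.7071, 0.7071, 0.0029]), 'force': array([ 0.2669, -1.0381, -0.5025]), 'gripper_width': np.float64(0.0231), 'grip_force': np.float64(59.9523)}
```

Call:
drive_tool(commands=[{"dx":-1.5,"dy":0.3,"dz":0,"rx":0,"ry":0,"rz":0,"fingers":255},{"dx":-3,"dy":0.5,"dz":0,"rx":0,"ry":0,"rz":0,"fingers":255},{"dx":-3.5,"dy":0.5,"dz":0,"rx":0,"ry":0,"rz":0,"fingers":255},{"dx":-4,"dy":0.5,"dz":0,"rx":0,"ry":0,"rz":0,"fingers":255},{"dx":-4,"dy":0.5,"dz":0,"rx":0,"ry":0,"rz":0,"fingers":255},{"dx":-4,"dy":0.5,"dz":0,"rx":0,"ry":0,"rz":0,"fingers":255},{"dx":-4,"dy":0.5,"dz":0,"rx":0,"ry":0,"rz":0,"fingers":255},{"dx":-4,"dy":0.5,"dz":0,"rx":0,"ry":0,"rz":0,"fingers":255}], newtons=60)

```text
time_s: 4.13
ee_pos: [0.5714, 0.0608, 0.2064]
orientation: [-0.001, 0.707, 0.707, -0.001]
force: [1.5, -0.1, -0.8]
gripper_width: 0.023
grip_force: 59.9
```

Call:
drive_tool(commands=[{"dx":-4,"dy":0.5,"dz":0,"rx":0,"ry":0,"rz":0,"fingers":255},{"dx":-4,"dy":0.5,"dz":0,"rx":0,"ry":0,"rz":0,"fingers":255},{"dx":-4,"dy":0.5,"dz":0,"rx":0,"ry":0,"rz":0,"fingers":255},{"dx":-4,"dy":0.5,"dz":0,"rx":0,"ry":0,"rz":0,"fingers":255},{"dx":-4,"dy":0.5,"dz":0,"rx":0,"ry":0,"rz":0,"fingers":255},{"dx":-3.5,"dy":0.5,"dz":0,"rx":0,"ry":0,"rz":0,"fingers":255},{"dx":-2,"dy":0.5,"dz":0,"rx":0,"ry":0,"rz":0,"fingers":255},{"dx":0,"dy":0,"dz":0,"rx":0,"ry":0,"rz":0,"fingers":255}], newtons=60)

```text
time_s: 4.8
ee_pos: [0.6063, -0.1963, 0.2054]
orientation: [-0.002, 0.709, 0.705, -0.001]
force: [-0.3, 0.3, -0.4]
gripper_width: 0.0232
grip_force: 60.0
```

Run:
```python
from h import *
c=shot('wrist','w4'); o=robot.get_obs(); print({k:np.round(o[k],4) for k in ['time_s','ee_pos','orientation','force','gripper_width']})
h=cv2.cvtColor(c['image'],cv2.COLOR_RGB2HSV); m=((h[...,0]>14)&(h[...,0]<30)&(h[...,1]>140)&(h[...,2]>90)).astype(np.uint8)
k,l,s,ce=cv2.connectedComponentsWithStats(m)
for i in range(1,k):
  if s[i][4]>60: print(s[i],ce[i])
i=1+s[1:,4].argmax(); x,y,w,hh,_=s[i]
cv2.imwrite('pics/w4c.png',cv2.resize(c['image'][60:360,160:560,::-1],None,fx=2,fy=2))
```

```text
{'time_s': np.float64(4.85), 'ee_pos': array([ 0.6063, -0.1939,  0.2057]), 'orientation': array([-1.900e-03,  7.083e-01,  7.059e-01, -7.000e-04]), 'force': array([-0.0127,  0.2902, -0.6178]), 'gripper_width': np.float64(0.0231)}
```

View pics/w4c.png

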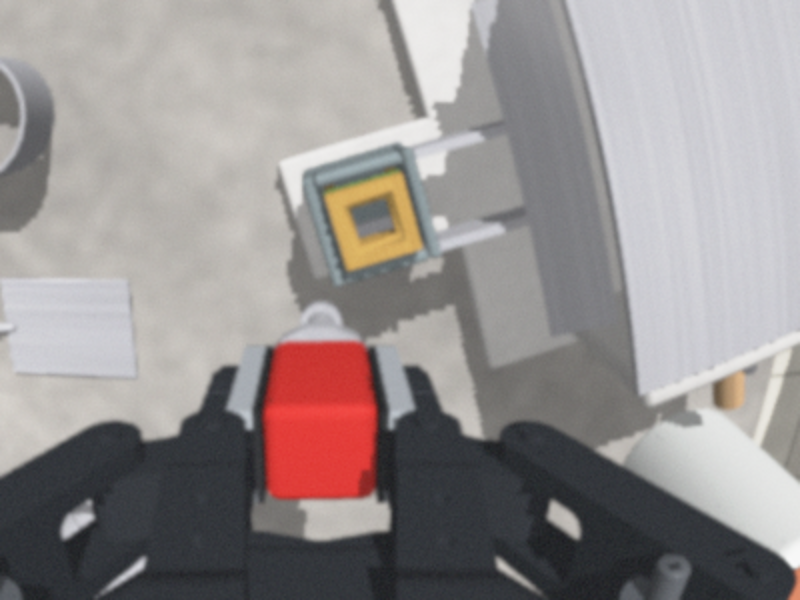

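The crop shows the brass face centred at about (375,221), which is image (347.5,170.5). It is turned about 13° with its hole in the middle. The held knob's top face is centred at about (320,451), image (320,285.5).

Run:
```python
from h import *
f=lambda x,y,z:atz('w4',160+x/2,60+y/2,z,True)
P=np.array([f(x,y,.075) for x,y in [(325,195),(404,170),(424,255),(345,273)]]); print(P.round(4),P.mean(0).round(4)); 
for i in range(4): d=P[(i+1)%4]-P[i]; print(np.linalg.norm(d).round(4),np.degrees(np.arctan2(d[1],d[0])).round(1))
Q=np.array([f(x,y,.075) for x,y in [(347,206),(392,193),(408,239),(362,252)]]); print('hole',Q.mean(0).round(4))
K=np.array([f(x,y,.239) for x,y in [(264,407),(377,404),(374,496),(272,497)]]); print('knob',K.round(4),K.mean(0).round(4))
print('flange front', f(320,338,.195),'bulb tip front',f(321,302,.154))
```

```text
[[ 0.6075 -0.1666  0.075 ]
 [ 0.6426 -0.1552  0.075 ]
 [ 0.6528 -0.194   0.075 ]
 [ 0.6166 -0.2025  0.075 ]] [ 0.6299 -0.1796  0.075 ]
0.0369 18.0
0.0401 -75.3
0.0371 -166.8
0.037 104.2
hole [ 0.6311 -0.1791  0.075 ]
knob [[ 0.5947 -0.1853  0.239 ]
 [ 0.6171 -0.1847  0.239 ]
 [ 0.6173 -0.2072  0.239 ]
 [ 0.5955 -0.2074  0.239 ]] [ 0.6061 -0.1961  0.239 ]
flange front [ 0.6056655  -0.18766128  0.195     ] bulb tip front [ 0.60584605 -0.19087662  0.154     ]
```

Call:
drive_tool(commands=[{"dx":0.5,"dy":0.8,"dz":0,"rx":0,"ry":0,"rz":0,"fingers":255},{"dx":0.7,"dy":1.0,"dz":1,"rx":0,"ry":0,"rz":0,"fingers":255},{"dx":0.5,"dy":0.6,"dz":1.5,"rx":0,"ry":0,"rz":0,"fingers":255},{"dx":0,"dy":0,"dz":1.5,"rx":0,"ry":0,"rz":0,"fingers":255},{"dx":0,"dy":0,"dz":1,"rx":0,"ry":0,"rz":0,"fingers":255},{"dx":0,"dy":0,"dz":0,"rx":0,"ry":0,"rz":0,"fingers":255},{"dx":0,"dy":0,"dz":0,"rx":0,"ry":0,"rz":0,"fingers":255},{"dx":0,"dy":0,"dz":0,"rx":0,"ry":0,"rz":0,"fingers":255}], newtons=60)

```text
time_s: 5.52
ee_pos: [0.6319, -0.1743, 0.1591]
orientation: [0.001, 0.707, 0.707, 0.0]
force: [0.2, -0.3, 0.1]
gripper_width: 0.0231
grip_force: 59.9
```

Run:
```python
from h import *
a=shot('scene','s5')['image']; b=shot('side','d5')['image']; shot('wrist','w5')
o=robot.get_obs(); print({k:np.round(o[k],4) for k in ['time_s','ee_pos','orientation','force']})
p=cv2.resize(a[190:290,210:310],None,fx=4,fy=4,interpolation=3); q=cv2.resize(b[150:250,340:440],None,fx=4,fy=4,interpolation=3)
cv2.imwrite('pics/c5.png',np.hstack([p,q])[:,:,::-1])
```

```text
{'time_s': np.float64(5.6667), 'ee_pos': array([ 0.6318, -0.1746,  0.1592]), 'orientation': array([7.000e-04, 7.071e-01, 7.071e-01, 3.000e-04]), 'force': array([-0.0206, -0.104 , -0.2939])}
```

View pics/c5.png

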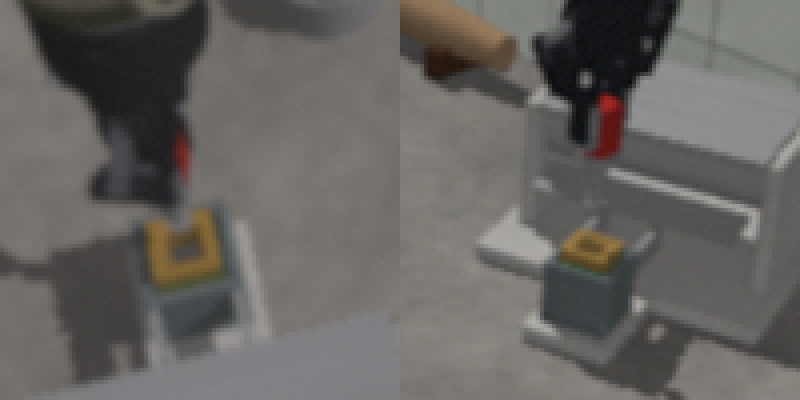

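In the crop's scene half, the pin's nose is at about (180,224) and the hole at (184,246). In the side half, the nose is at about (597,224) and the hole at (595,243).

Run:
```python
from h import *
S=lambda x,y,z:atz('s5',210+x/4,190+y/4,z).round(4); D=lambda x,y,z:atz('d5',340+(x-400)/4,150+y/4,z).round(4)
print(S(180,224,.098),S(184,246,.075)); print(D(597,224,.098),D(595,243,.075))
def pj(fn,X):
    c=np.load('pics/'+fn+'.npz'); X=c['R']@X+c['t']; return X[:2]/X[2]*c['fx']+[c['cx'],c['cy']]
# expected nose pixel if pin axis exactly over the hole as seen by each camera
for fn,H in (('s5',S(184,246,.075)),('d5',D(595,243,.075))):
    n=pj(fn,H+[0,0,.023]); t=pj(fn,H+[0,0,.098]); off=np.array([210,190]) if fn=='s5' else np.array([240,150]); print(fn,(n-off)*4,(t-off)*4)
c=np.load('pics/w5.npz')['image'].astype(int); h=cv2.cvtColor(c.astype(np.uint8),cv2.COLOR_RGB2HSV)
red=(c[...,0]>140)&(c[...,1]<90); ys,xs=np.nonzero(red); print('red',xs.min(),xs.max(),ys.min(),ys.max())
print('brass px',h[171,335], )
b=(h[...,0]>13)&(h[...,0]<28)&(h[...,1]>120)&(h[...,2]>120); b[:, :250]=0;b[:,420:]=0;ys,xs=np.nonzero(b[100:300]); print('brass',len(xs),xs.min() if len(xs) else 0,xs.max() if len(xs) else 0,ys.min()+100 if len(xs) else 0,ys.max()+100 if len(xs) else 0)
```

```text
[ 0.6286 -0.1776  0.098 ] [ 0.6302 -0.1786  0.075 ]
[ 0.6241 -0.1886  0.098 ] [ 0.6326 -0.1817  0.075 ]
s5 [177.82825627 226.64859893] [155.5438906  157.44386371]
d5 [597.5297353  216.45609844] [606.07096749 126.37509819]
red 292 347 231 309
brass px [ 99  27 125]
brass 1205 289 344 180 226
```

Call:
drive_tool(commands=[{"dx":-0.15,"dy":-0.12,"dz":0,"rx":0,"ry":0,"rz":0,"fingers":255},{"dx":0,"dy":0,"dz":1,"rx":0,"ry":0,"rz":0,"fingers":255},{"dx":0,"dy":0,"dz":1,"rx":0,"ry":0,"rz":0,"fingers":255},{"dx":0,"dy":0,"dz":0.8,"rx":0,"ry":0,"rz":0,"fingers":255},{"dx":0,"dy":0,"dz":0.5,"rx":0,"ry":0,"rz":0,"fingers":255},{"dx":0,"dy":0,"dz":0,"rx":0,"ry":0,"rz":0,"fingers":255}], newtons=100)

```text
time_s: 6.17
ee_pos: [0.6297, -0.1758, 0.1233]
orientation: [-0.001, 0.707, 0.707, -0.001]
force: [-0.0, 0.1, -0.4]
gripper_width: 0.0228
grip_force: 98.1
```

Call:
drive_tool(commands=[{"dx":-0.03,"dy":0.07,"dz":0.3,"rx":0,"ry":0,"rz":0,"fingers":255},{"dx":0,"dy":0,"dz":0.4,"rx":0,"ry":0,"rz":0,"fingers":255},{"dx":0,"dy":0,"dz":0.4,"rx":0,"ry":0,"rz":0,"fingers":255},{"dx":0,"dy":0,"dz":0.2,"rx":0,"ry":0,"rz":0,"fingers":255},{"dx":0,"dy":0,"dz":0,"rx":0,"ry":0,"rz":0,"fingers":255},{"dx":0,"dy":0,"dz":0,"rx":0,"ry":0,"rz":0,"fingers":255}], newtons=100)

```text
time_s: 6.67
ee_pos: [0.631, -0.1763, 0.1123]
orientation: [-0.0, 0.707, 0.707, -0.0]
force: [0.8, 0.4, 0.0]
gripper_width: 0.0229
grip_force: 98.1
```

Call:
drive_tool(commands=[{"dx":0,"dy":0,"dz":0.15,"rx":0,"ry":0,"rz":0,"fingers":255},{"dx":0,"dy":0,"dz":0.15,"rx":0,"ry":0,"rz":0,"fingers":255},{"dx":0,"dy":0,"dz":0.15,"rx":0,"ry":0,"rz":0,"fingers":255},{"dx":0,"dy":0,"dz":0.15,"rx":0,"ry":0,"rz":0,"fingers":255},{"dx":0,"dy":0,"dz":0,"rx":0,"ry":0,"rz":0,"fingers":255}], newtons=100)

```text
time_s: 7.08
ee_pos: [0.6309, -0.1763, 0.1059]
orientation: [-0.0, 0.707, 0.707, -0.0]
force: [-0.6, -0.8, -0.9]
gripper_width: 0.0232
grip_force: 98.1
```

Call:
drive_tool(commands=[{"dx":0,"dy":0,"dz":0.15,"rx":0,"ry":0,"rz":0,"fingers":255},{"dx":0,"dy":0,"dz":0.15,"rx":0,"ry":0,"rz":0,"fingers":255},{"dx":0,"dy":0,"dz":0.1,"rx":0,"ry":0,"rz":0,"fingers":255},{"dx":0,"dy":0,"dz":0,"rx":0,"ry":0,"rz":0,"fingers":255}], newtons=100)

```text
time_s: 7.42
ee_pos: [0.6308, -0.1764, 0.1021]
orientation: [-0.0, 0.707, 0.707, -0.0]
force: [-2.1, -0.3, -0.0]
gripper_width: 0.0224
grip_force: 98.4
```

Call:
drive_tool(commands=[{"dx":0,"dy":0,"dz":0.1,"rx":0,"ry":0,"rz":0,"fingers":255},{"dx":0,"dy":0,"dz":0.1,"rx":0,"ry":0,"rz":0,"fingers":255},{"dx":0,"dy":0,"dz":0,"rx":0,"ry":0,"rz":0,"fingers":255}], newtons=100)

```text
time_s: 7.67
ee_pos: [0.6309, -0.1767, 0.1005]
orientation: [0.0, 0.707, 0.707, -0.0]
force: [-4.1, -1.2, 2.8]
gripper_width: 0.0227
grip_force: 98.9
```

Call:
drive_tool(commands=[{"dx":0.02,"dy":-0.06,"dz":0,"rx":0,"ry":0,"rz":0,"fingers":255},{"dx":0,"dy":0,"dz":0.1,"rx":0,"ry":0,"rz":0,"fingers":255},{"dx":0,"dy":0,"dz":0.1,"rx":0,"ry":0,"rz":0,"fingers":255},{"dx":0,"dy":0,"dz":0,"rx":0,"ry":0,"rz":0,"fingers":255}], newtons=100)

```text
time_s: 8.0
ee_pos: [0.6307, -0.1764, 0.0988]
orientation: [0.001, 0.707, 0.707, 0.0]
force: [-2.5, -2.5, 5.0]
gripper_width: 0.0227
grip_force: 99.3
```

Call:
drive_tool(commands=[{"dx":-0.04,"dy":-0.04,"dz":0.1,"rx":0,"ry":0,"rz":0,"fingers":255},{"dx":0,"dy":0,"dz":0.1,"rx":0,"ry":0,"rz":0,"fingers":255},{"dx":0,"dy":0,"dz":0.1,"rx":0,"ry":0,"rz":0,"fingers":255},{"dx":0,"dy":0,"dz":0,"rx":0,"ry":0,"rz":0,"fingers":255}], newtons=100)

```text
time_s: 8.33
ee_pos: [0.6303, -0.1764, 0.0951]
orientation: [0.0, 0.707, 0.707, 0.0]
force: [1.2, -1.0, 2.1]
gripper_width: 0.023
grip_force: 98.7
```

Call:
drive_tool(commands=[{"dx":-0.02,"dy":0,"dz":0.1,"rx":0,"ry":0,"rz":0,"fingers":255},{"dx":0,"dy":0,"dz":0.1,"rx":0,"ry":0,"rz":0,"fingers":255},{"dx":0,"dy":0,"dz":0.1,"rx":0,"ry":0,"rz":0,"fingers":255},{"dx":0,"dy":0,"dz":0,"rx":0,"ry":0,"rz":0,"fingers":255}], newtons=100)

```text
time_s: 8.67
ee_pos: [0.63, -0.1767, 0.092]
orientation: [-0.0, 0.707, 0.707, 0.0]
force: [1.1, -1.1, 1.7]
gripper_width: 0.0232
grip_force: 98.7
```

Call:
drive_tool(commands=[{"dx":-0.02,"dy":0.02,"dz":0.1,"rx":0,"ry":0,"rz":0,"fingers":255},{"dx":0,"dy":0,"dz":0.1,"rx":0,"ry":0,"rz":0,"fingers":255},{"dx":0,"dy":0,"dz":0.1,"rx":0,"ry":0,"rz":0,"fingers":255},{"dx":0,"dy":0,"dz":0,"rx":0,"ry":0,"rz":0,"fingers":255}], newtons=100)

```text
time_s: 9.0
ee_pos: [0.6298, -0.1767, 0.0886]
orientation: [-0.001, 0.707, 0.707, -0.0]
force: [0.6, -1.2, -1.3]
gripper_width: 0.0226
grip_force: 98.6
```

Call:
drive_tool(commands=[{"dx":-0.02,"dy":0,"dz":0.05,"rx":0,"ry":0,"rz":0,"fingers":255},{"dx":0,"dy":0,"dz":0.05,"rx":0,"ry":0,"rz":0,"fingers":255},{"dx":0,"dy":0,"dz":0.05,"rx":0,"ry":0,"rz":0,"fingers":255},{"dx":0,"dy":0,"dz":0,"rx":0,"ry":0,"rz":0,"fingers":255}], newtons=100)

```text
time_s: 9.33
ee_pos: [0.63, -0.177, 0.0874]
orientation: [-0.0, 0.707, 0.707, -0.0]
force: [0.5, 0.3, -0.2]
gripper_width: 0.0229
grip_force: 98.5
```

Call:
drive_tool(commands=[{"dx":0,"dy":0,"dz":0.05,"rx":0,"ry":0,"rz":0,"fingers":255},{"dx":0,"dy":0,"dz":0.05,"rx":0,"ry":0,"rz":0,"fingers":255},{"dx":0,"dy":0,"dz":0,"rx":0,"ry":0,"rz":0,"fingers":255}], newtons=100)

```text
time_s: 9.58
ee_pos: [0.6301, -0.1771, 0.0866]
orientation: [-0.0, 0.707, 0.707, -0.0]
force: [-0.4, -0.2, -1.2]
gripper_width: 0.0229
grip_force: 98.5
```

Call:
drive_tool(commands=[{"dx":0,"dy":0,"dz":0.05,"rx":0,"ry":0,"rz":0,"fingers":255},{"dx":0,"dy":0,"dz":0,"rx":0,"ry":0,"rz":0,"fingers":255}], newtons=100)

```text
time_s: 9.75
ee_pos: [0.6302, -0.1771, 0.0862]
orientation: [-0.0, 0.707, 0.707, -0.0]
force: [-0.3, 0.5, -1.2]
gripper_width: 0.0223
grip_force: 98.5
```

Call:
drive_tool(commands=[{"dx":0,"dy":0,"dz":0.05,"rx":0,"ry":0,"rz":0,"fingers":255},{"dx":0,"dy":0,"dz":0,"rx":0,"ry":0,"rz":0,"fingers":255}], newtons=100)

```text
time_s: 9.92
ee_pos: [0.6303, -0.1771, 0.086]
orientation: [0.0, 0.707, 0.707, 0.0]
force: [-1.8, -0.1, 2.3]
gripper_width: 0.0229
grip_force: 98.9
```

Call:
drive_tool(commands=[{"dx":0,"dy":0,"dz":0.05,"rx":0,"ry":0,"rz":0,"fingers":255},{"dx":0,"dy":0,"dz":0,"rx":0,"ry":0,"rz":0,"fingers":255}], newtons=100)

```text
time_s: 10.08
ee_pos: [0.6303, -0.1771, 0.086]
orientation: [0.0, 0.707, 0.707, 0.0]
force: [-3.3, 0.4, 4.7]
gripper_width: 0.0228
grip_force: 99.3
```

Call:
drive_tool(commands=[{"dx":0,"dy":-0.03,"dz":0.07,"rx":0,"ry":0,"rz":0,"fingers":255},{"dx":0,"dy":0,"dz":0.07,"rx":0,"ry":0,"rz":0,"fingers":255},{"dx":0,"dy":0,"dz":0,"rx":0,"ry":0,"rz":0,"fingers":255},{"dx":0,"dy":0,"dz":0,"rx":0,"ry":0,"rz":0,"fingers":255}], newtons=100)

```text
time_s: 10.42
ee_pos: [0.6303, -0.1772, 0.0859]
orientation: [0.001, 0.707, 0.707, 0.0]
force: [-5.0, 2.2, 12.4]
gripper_width: 0.0227
grip_force: 100.3
```

Call:
drive_tool(commands=[{"dx":0,"dy":0,"dz":-0.1,"rx":0,"ry":0,"rz":0,"fingers":255},{"dx":0,"dy":0,"dz":-0.1,"rx":0,"ry":0,"rz":0,"fingers":255},{"dx":0,"dy":0,"dz":-0.05,"rx":0,"ry":0,"rz":0,"fingers":255},{"dx":0,"dy":0,"dz":-0.05,"rx":0,"ry":0,"rz":0,"fingers":255},{"dx":0,"dy":0,"dz":-0.05,"rx":0,"ry":0,"rz":0,"fingers":255},{"dx":0,"dy":0,"dz":0,"rx":0,"ry":0,"rz":0,"fingers":255}], newtons=100)

```text
time_s: 10.92
ee_pos: [0.6299, -0.1771, 0.0872]
orientation: [-0.0, 0.707, 0.707, -0.0]
force: [0.4, 0.1, 0.1]
gripper_width: 0.0228
grip_force: 98.6
```

Call:
drive_tool(commands=[{"dx":0,"dy":0,"dz":-0.05,"rx":0,"ry":0,"rz":0,"fingers":255},{"dx":0,"dy":0,"dz":-0.05,"rx":0,"ry":0,"rz":0,"fingers":255},{"dx":0,"dy":0,"dz":0,"rx":0,"ry":0,"rz":0,"fingers":255}], newtons=100)

```text
time_s: 11.17
ee_pos: [0.6299, -0.1771, 0.0885]
orientation: [0.0, 0.707, 0.707, 0.0]
force: [0.4, 0.5, -0.8]
gripper_width: 0.0225
grip_force: 98.6
```

Call:
drive_tool(commands=[{"dx":0,"dy":0,"dz":-0.05,"rx":0,"ry":0,"rz":0,"fingers":255},{"dx":0,"dy":0,"dz":-0.05,"rx":0,"ry":0,"rz":0,"fingers":255},{"dx":0,"dy":0,"dz":0,"rx":0,"ry":0,"rz":0,"fingers":255}], newtons=100)

```text
time_s: 11.42
ee_pos: [0.6298, -0.1771, 0.0888]
orientation: [-0.0, 0.707, 0.707, -0.0]
force: [1.5, -0.6, -5.7]
gripper_width: 0.0227
grip_force: 97.9
```

Call:
drive_tool(commands=[{"dx":0,"dy":0,"dz":-0.05,"rx":0,"ry":0,"rz":0,"fingers":255},{"dx":0,"dy":0,"dz":-0.05,"rx":0,"ry":0,"rz":0,"fingers":255},{"dx":0,"dy":0,"dz":0,"rx":0,"ry":0,"rz":0,"fingers":255}], newtons=100)

```text
time_s: 11.67
ee_pos: [0.6296, -0.177, 0.0896]
orientation: [-0.001, 0.707, 0.707, -0.0]
force: [1.9, -1.1, -10.7]
gripper_width: 0.0228
grip_force: 98.0
```

Call:
drive_tool(commands=[{"dx":0,"dy":0.02,"dz":-0.04,"rx":0,"ry":0,"rz":0,"fingers":255},{"dx":0,"dy":0,"dz":-0.04,"rx":0,"ry":0,"rz":0,"fingers":255},{"dx":0,"dy":0,"dz":0,"rx":0,"ry":0,"rz":0,"fingers":255}], newtons=100)

```text
time_s: 11.92
ee_pos: [0.6297, -0.1769, 0.0903]
orientation: [-0.001, 0.707, 0.707, -0.0]
force: [2.5, -1.5, -15.8]
gripper_width: 0.0225
grip_force: 98.2
```

Call:
drive_tool(commands=[{"dx":0,"dy":0,"dz":0,"rx":0,"ry":0,"rz":0,"fingers":255},{"dx":0,"dy":0,"dz":0,"rx":0,"ry":0,"rz":0,"fingers":255},{"dx":0,"dy":0,"dz":0,"rx":0,"ry":0,"rz":0,"fingers":255},{"dx":0,"dy":0,"dz":0,"rx":0,"ry":0,"rz":0,"fingers":255},{"dx":0,"dy":0,"dz":0,"rx":0,"ry":0,"rz":0,"fingers":255},{"dx":0,"dy":0,"dz":0,"rx":0,"ry":0,"rz":0,"fingers":255}], newtons=100)

```text
time_s: 12.42
ee_pos: [0.6298, -0.177, 0.0907]
orientation: [-0.001, 0.707, 0.707, -0.0]
force: [0.6, -1.2, -17.9]
gripper_width: 0.0224
grip_force: 98.3
```

Run:
```python
from h import *
o=robot.get_obs(); print({k:np.round(o[k],4) for k in ['time_s','ee_pos','force','grip_force']})
a=shot('scene','s6')['image']; b=shot('side','d6')['image']
p=cv2.resize(a[190:290,210:310],None,fx=4,fy=4,interpolation=3); q=cv2.resize(b[150:250,340:440],None,fx=4,fy=4,interpolation=3)
cv2.imwrite('pics/c6.png',np.hstack([p,q])[:,:,::-1])
```

```text
{'time_s': np.float64(12.4167), 'ee_pos': array([ 0.6298, -0.177 ,  0.0907]), 'force': array([  0.5899,  -1.2251, -17.9183]), 'grip_force': np.float64(98.3229)}
```

Call:
drive_tool(commands=[{"dx":0,"dy":0,"dz":0,"rx":0,"ry":0,"rz":0,"fingers":255},{"dx":0,"dy":0,"dz":0,"rx":0,"ry":0,"rz":0,"fingers":255},{"dx":0,"dy":0,"dz":0,"rx":0,"ry":0,"rz":0,"fingers":255},{"dx":0,"dy":0,"dz":0,"rx":0,"ry":0,"rz":0,"fingers":255},{"dx":0,"dy":0,"dz":0,"rx":0,"ry":0,"rz":0,"fingers":255},{"dx":0,"dy":0,"dz":0,"rx":0,"ry":0,"rz":0,"fingers":255}], newtons=100)

```text
time_s: 13.02
ee_pos: [0.6299, -0.177, 0.091]
orientation: [-0.0, 0.707, 0.707, -0.0]
force: [-0.3, -0.4, -19.9]
gripper_width: 0.0226
grip_force: 98.4
```

The force is creeping up as the controller settles, so I'll ease down to about 15 N.

Call:
drive_tool(commands=[{"dx":0,"dy":0,"dz":0.07,"rx":0,"ry":0,"rz":0,"fingers":255},{"dx":0,"dy":0,"dz":0,"rx":0,"ry":0,"rz":0,"fingers":255}], newtons=100)

```text
time_s: 13.18
ee_pos: [0.63, -0.1771, 0.0906]
orientation: [-0.0, 0.707, 0.707, -0.0]
force: [-0.9, -0.4, -16.5]
gripper_width: 0.0223
grip_force: 98.7
```

Call:
drive_tool(commands=[{"dx":0,"dy":0,"dz":0.02,"rx":0,"ry":0,"rz":0,"fingers":255},{"dx":0,"dy":0,"dz":0,"rx":0,"ry":0,"rz":0,"fingers":255},{"dx":0,"dy":0,"dz":0,"rx":0,"ry":0,"rz":0,"fingers":255},{"dx":0,"dy":0,"dz":0,"rx":0,"ry":0,"rz":0,"fingers":255}], newtons=100)

```text
time_s: 13.52
ee_pos: [0.6301, -0.1771, 0.0905]
orientation: [0.0, 0.707, 0.707, -0.0]
force: [-1.6, -0.1, -15.8]
gripper_width: 0.0229
grip_force: 98.9
```

Call:
drive_tool(commands=[{"dx":0,"dy":0,"dz":0,"rx":0,"ry":0,"rz":0,"fingers":255},{"dx":0,"dy":0,"dz":0,"rx":0,"ry":0,"rz":0,"fingers":255},{"dx":0,"dy":0,"dz":0,"rx":0,"ry":0,"rz":0,"fingers":255},{"dx":0,"dy":0,"dz":0,"rx":0,"ry":0,"rz":0,"fingers":255}], newtons=100)

```text
time_s: 13.85
ee_pos: [0.6301, -0.1771, 0.0904]
orientation: [0.0, 0.707, 0.707, -0.0]
force: [-3.0, 0.1, -15.3]
gripper_width: 0.0227
grip_force: 98.9
```

View pics/c6.png

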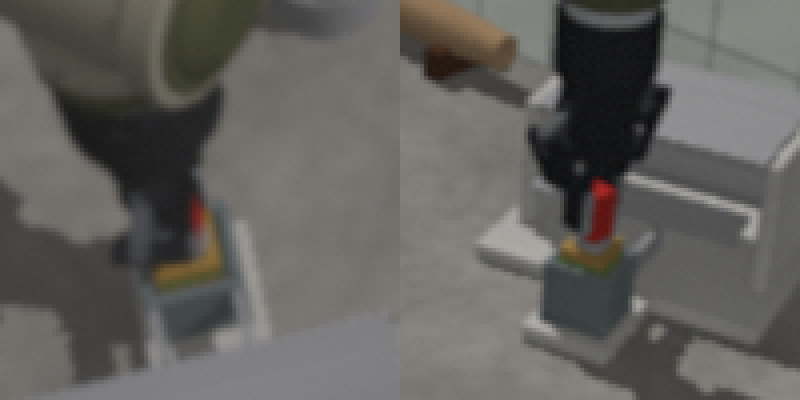

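The crop shows the pin seated in the socket with its flange on the brass, at about (595,240), and the green band at about (585,263). I'll hold a little longer, then ease down.

Call:
drive_tool(commands=[{"dx":0,"dy":0,"dz":0,"rx":0,"ry":0,"rz":0,"fingers":255},{"dx":0,"dy":0,"dz":0,"rx":0,"ry":0,"rz":0,"fingers":255},{"dx":0,"dy":0,"dz":0,"rx":0,"ry":0,"rz":0,"fingers":255},{"dx":0,"dy":0,"dz":0,"rx":0,"ry":0,"rz":0,"fingers":255},{"dx":0,"dy":0,"dz":0.03,"rx":0,"ry":0,"rz":0,"fingers":255},{"dx":0,"dy":0,"dz":0.04,"rx":0,"ry":0,"rz":0,"fingers":255},{"dx":0,"dy":0,"dz":0.05,"rx":0,"ry":0,"rz":0,"fingers":255},{"dx":0,"dy":0,"dz":0.05,"rx":0,"ry":0,"rz":0,"fingers":255}], newtons=100)

```text
time_s: 14.52
ee_pos: [0.6303, -0.1772, 0.0892]
orientation: [0.0, 0.707, 0.707, 0.0]
force: [-4.6, 0.3, -8.5]
gripper_width: 0.0227
grip_force: 99.9
```

Call:
drive_tool(commands=[{"dx":0,"dy":0,"dz":0.05,"rx":0,"ry":0,"rz":0,"fingers":255},{"dx":0,"dy":0,"dz":0.05,"rx":0,"ry":0,"rz":0,"fingers":255},{"dx":0,"dy":0,"dz":0,"rx":0,"ry":0,"rz":0,"fingers":255}], newtons=100)

```text
time_s: 14.77
ee_pos: [0.6309, -0.1774, 0.0887]
orientation: [0.001, 0.707, 0.707, 0.001]
force: [-2.5, 0.2, -4.0]
gripper_width: 0.0228
grip_force: 100.6
```

Call:
drive_tool(commands=[{"dx":0,"dy":-0.04,"dz":0.05,"rx":0,"ry":0,"rz":0,"fingers":255},{"dx":0,"dy":0,"dz":0.05,"rx":0,"ry":0,"rz":0,"fingers":255},{"dx":0,"dy":0,"dz":0.05,"rx":0,"ry":0,"rz":0,"fingers":255},{"dx":0,"dy":0,"dz":0,"rx":0,"ry":0,"rz":0,"fingers":255}], newtons=100)

```text
time_s: 15.1
ee_pos: [0.6303, -0.1773, 0.0867]
orientation: [0.001, 0.707, 0.707, 0.0]
force: [0.1, -0.2, -0.5]
gripper_width: 0.0226
grip_force: 101.0
```

Call:
drive_tool(commands=[{"dx":0,"dy":0,"dz":0.05,"rx":0,"ry":0,"rz":0,"fingers":255},{"dx":0,"dy":0,"dz":0.05,"rx":0,"ry":0,"rz":0,"fingers":255},{"dx":0,"dy":0,"dz":0,"rx":0,"ry":0,"rz":0,"fingers":255}], newtons=100)

```text
time_s: 15.35
ee_pos: [0.6301, -0.1773, 0.086]
orientation: [0.001, 0.707, 0.707, 0.0]
force: [-1.4, 0.5, 4.8]
gripper_width: 0.0224
grip_force: 101.7
```

Call:
drive_tool(commands=[{"dx":0,"dy":0,"dz":0.04,"rx":0,"ry":0,"rz":0,"fingers":255},{"dx":0,"dy":0,"dz":0,"rx":0,"ry":0,"rz":0,"fingers":255},{"dx":0,"dy":0,"dz":0,"rx":0,"ry":0,"rz":0,"fingers":255}], newtons=100)

```text
time_s: 15.6
ee_pos: [0.6301, -0.1773, 0.086]
orientation: [0.001, 0.707, 0.707, 0.0]
force: [-2.1, -0.1, 7.1]
gripper_width: 0.0224
grip_force: 102.1
```

Call:
drive_tool(commands=[{"dx":0,"dy":0,"dz":0,"rx":0,"ry":0,"rz":0,"fingers":255},{"dx":0,"dy":0,"dz":0,"rx":0,"ry":0,"rz":0,"fingers":255},{"dx":0,"dy":0,"dz":0,"rx":0,"ry":0,"rz":0,"fingers":150},{"dx":0,"dy":0,"dz":0,"rx":0,"ry":0,"rz":0,"fingers":150},{"dx":0,"dy":0,"dz":0,"rx":0,"ry":0,"rz":0,"fingers":150},{"dx":0,"dy":0,"dz":0,"rx":0,"ry":0,"rz":0,"fingers":150}], newtons=30)

```text
time_s: 16.1
ee_pos: [0.6296, -0.1771, 0.0844]
orientation: [-0.0, 0.707, 0.707, -0.0]
force: [1.1, -0.5, -0.3]
gripper_width: 0.0351
grip_force: 0.0
```

Released cleanly. Next I'll retreat straight up, then back, and check.

Call:
drive_tool(commands=[{"dx":0,"dy":0,"dz":-0.5,"rx":0,"ry":0,"rz":0,"fingers":150},{"dx":0,"dy":0,"dz":-1,"rx":0,"ry":0,"rz":0,"fingers":150},{"dx":0,"dy":0,"dz":-2,"rx":0,"ry":0,"rz":0,"fingers":150},{"dx":0,"dy":0,"dz":-3,"rx":0,"ry":0,"rz":0,"fingers":150},{"dx":0,"dy":0,"dz":-3,"rx":0,"ry":0,"rz":0,"fingers":150},{"dx":0,"dy":0,"dz":-2,"rx":0,"ry":0,"rz":0,"fingers":150},{"dx":0,"dy":0,"dz":-1,"rx":0,"ry":0,"rz":0,"fingers":150},{"dx":0,"dy":0,"dz":0,"rx":0,"ry":0,"rz":0,"fingers":150}], newtons=30)

```text
time_s: 16.77
ee_pos: [0.6304, -0.1774, 0.2127]
orientation: [0.002, 0.707, 0.707, 0.001]
force: [-0.5, 0.5, 0.1]
gripper_width: 0.035
grip_force: 0.0
```

Run:
```python
from h import *
a=shot('scene','s7')['image'].astype(int); b=shot('side','d7')['image'].astype(int); o=robot.get_obs(); print(o['time_s'],o['ee_pos'],o['force'])
def top(a,x0,x1,y0,y1):
    m=(a[y0:y1,x0:x1,0]>110)&(a[y0:y1,x0:x1,1]<70); y,x=np.nonzero(m); return len(x),x.min()+x0,x.max()+x0,y.min()+y0,y.max()+y0
print(top(a,210,310,190,290),top(b,340,440,150,250))
def pj(fn,X):
    c=np.load('pics/'+fn+'.npz'); X=c['R']@np.array(X)+c['t']; return (X[:2]/X[2]*c['fx']+[c['cx'],c['cy']]).round(1)
for z in (.079,.099,.119): print(z,pj('s7',(.6303,-.1786,z)),pj('d7',(.6303,-.1786,z)))
```

```text
16.8667 [ 0.62939546 -0.1769932   0.20873081] [-0.21823935 -0.01170863 -0.17047507]
(133, np.int64(247), np.int64(260), np.int64(238), np.int64(253)) (36, np.int64(384), np.int64(393), np.int64(196), np.int64(201))
0.079 [255.7 250.7] [387.6 209.5]
0.099 [254.4 246.5] [388.1 203.7]
0.119 [253.  242.1] [388.6 197.8]
```

```bash
python3 -c "
from workcell import robot
print(robot.job_done())"
```

```text
the job is handed in; nothing more can be done
None
```

The lock pin is snapped fully home in the socket and released, and the job is handed in at about 17 s. It passed the pull test, holding at about 15 N for about a second, but before that the pull crept up to 19.9 N at the wrist (including the pin's weight) and I had to ease it back, so it came very close to the 20 N limit.

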